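Pop the parrot feeder's treat drawer and trap it

ROBOT

A 6-joint arm with a two-finger parallel gripper is mounted at the origin on the work surface. World frame = base frame: x ahead of the robot, y to its left, z up, the work surface at z = 0. Lengths are in m, angles in rad, forces in N, time in s.
With the tool pointing down it reaches from about 0.275 to 0.725 m from the base axis. Payload 15.9 kg.
Tool frame: the origin (TCP) lies on the centre line of the jaws, within the pads' length; the fingertips stand 14 mm ahead of it and the grasp point (between the pads) lies 5 mm behind it; z points along the fingers, y is the direction in which the jaws open and shut (so a half turn about z gives the same grasp; the last joint's range is limited). The gripper opens to 85 mm and grips with 20 to 120 N. Pads are 22 mm wide; open, the fingers measure 114 mm over their backs; the gripper's body (76 mm by 85 mm) begins 54 mm behind the grasp point. The pads swing forward as they close: fully open they stand 13 mm farther back than shut.
Start: joints at [-1.324, 0.213, -0.034, 1.323, 0, 1.571], TCP at [0.122, -0.485, 0.245] pointing down, gripper open.
Joint ranges: [-2.98, 2.98], [-0.74, 1.72], [-1.14, 1.35], [-2.1, 2.04], [-1.57, 1.44], [-3.14, 3.14]. Speed limits (rad/s): [1.89, 1.89, 2.39, 2.57, 3.14, 3.14].

INTERFACE

Orientations are given as a unit quaternion [x, y, z, w].
In Python, from bench import r, grab_frame, camera_info, close_job gives the robot as it stands.
- The arm moves only by the tool servo_tool, never from a script. Its arguments are lists of equal length, an entry for each row: "travel": the shift along the tool's x, y, z as a fraction of full scale, a list of three; "twist": the turn, a rotation vector about the tool's x, y, z as a fraction of full scale, a list of three; "gripper": the gripper command: -1 is shut, 1 is fully open, values between are in proportion. In form: {"travel": [[dx, dy, dz], ...], "twist": [[ax, ay, az], ...], "gripper": [gripper, ...]}. A call has 1 to 20 rows; each row is the pose to reach, as a shift and turn from the pose commanded when the call began, along the tool's axes at that moment; what a row does not reach only later rows make up. Full scale, the value 1, is 500 mm for a shift and pi/2 rad for a turn. A row lasts 1/8 s, in which the tool goes at most 62.5 mm and 10.7 degrees, less where a joint would pass 70% of its speed; a pose out of reach is approached as far as the arm can. A call with a number of a shift or a turn outside -1 to 1 is refused whole. A call with a gripper value outside its range is refused whole. The fingers move at their own pace and stop on an object; the grip force is fixed at half the most. Time passes only in rows, so rows that repeat a pose let the fingers close. It gives the time, the measured TCP pose, the force and the opening at its end, in the units of the state.
- r.state(): the state, without advancing time (a new reading comes with each control period).
- grab_frame(name): name is "scene" or "side" or "wrist"; returns the picture (384x512x3 uint8, blue, green, red); there is no depth.
- camera_info(name): a dict with "fx", "fy", "cx", "cy" (pixels), "world_from_camera" (4x4, takes a point from camera to world coordinates). Camera axes: x right, y down, z forward; pixel columns grow to the right and rows downward; lengths in m; the calibration is good to about 2 mm. A picture is of the moment at which its call begins: read the wrist's pose just before it. camera_info takes no time and is no camera call; for the wrist camera it gives the pose at the moment of the call.
- close_job(): hands the job in, once; it reports no verdict.
The state is a dict: "t": time; "joint_positions": joint angles; "dq": joint speeds; "effort": joint torques, N m; "eef_pos": TCP position; "tcp_rot": TCP orientation; "wrist_force": force on the tool from outside, world axes, zero at the start; "wrist_torque": the same for the moment, N m; "grip_width": opening from 0.0 (shut) to 1.0 (fully open).
Only numpy, scipy, OpenCV 4.12 (cv2) and the standard library are available. Lean on these libraries where they do the work, as an engineer would, in place of code of your own. Each camera call takes 0.05 s, during which the arm holds its last target. There are 200 camera calls.

TASK

Pop the treat drawer out of the parrot feeder: press the feeder's round ejector cap down with one finger while the other finger stands in the chute, so that it stops the drawer just out of its bay, before it slides away over the open end. Finish while holding it there, with the drawer sitting level in the chute and resting against your finger so that it can be filled. Do not lift or carry anything, and leave the things standing around the feeder where they are.

Things in the scene. Friction and masses are not known exactly. Their poses are not given: they have to be found in the camera images.
- feeder: Parrot treat feeder, fixed to the shelf: brown wood bed 30 mm high, grey plastic cheeks. Origin on the shelf surface, on the chute's centre line, straight below the front face of the drawer at home. -x is the way the drawer pops out, +y points to the ejector cap, z up. Behind x = 0 is the open-topped bay (cheeks to z = 64 mm). A 30 mm high wing under the cap reaches x = -65 to +45, y to +89 mm.
- chute (a point): Point on the chute floor, on its centre line, 34 mm ahead of the home drawer's front face (feeder frame x = -34, y = 0, z = 30 mm). The bare floor runs from the bay (x = 0) to the open end (x = -70 mm), 50 mm wide between lips 4 mm thick and 6 mm high (top z = 36 mm).
- drawer: Loose white open tray, 50 (x) x 46 (y) x 32 mm high, about 60 g. Origin: centre of its underside, at x = +25, y = 0, z = 30 mm of the feeder at home, axes parallel. A catch holds it against a spring pusher (4 N, 2 N after its 42 mm travel). Let go, it shoots out in about 0.1 s and, if nothing stands in the way, runs off the open end. Trapped: 8 to 40 mm out, pressed by the spring on a finger.
- drawer_front (a point): Centre of the drawer's front face (faces -x), 16 mm above its underside, so at z = 46 mm in the feeder's frame; the face is 46 mm wide and reaches from z = 30 to 62 mm.
- ejector_top (a point): Centre of the top face of the ejector cap, an aluminium disc of 32 mm diameter, 8 mm thick, on a spring stem, at x = -30, y = +64 mm of the feeder. Top at z = 54 mm at rest, 42 mm fully down (then 12 mm above the chute floor and 20 mm below the drawer's rim).
- ejector (a joint): Travel of the ejector cap, m: 0 at rest, 0.012 fully down. Its spring takes 3 N to start and 5 N at the bottom, plus up to 4 N of catch friction; the catch lets the drawer go at about 0.007 to 0.009. The cap springs back when let go.
- cone: Bystander: orange acrylic cone, 56 mm across the foot, 77 mm high; origin at the centre of its underside.
- toggle_block: Bystander: walnut toggle block, 56 x 40 x 34 mm with a knobbed pin up to 60 mm; origin at the centre of its underside.
- canister: Bystander: aluminium canister with a screw lid, 68 mm across, 87 mm high; origin at the centre of its underside.
- dish: Bystander: steel dish, 84 mm across and 22 mm high, with the ball in it; origin at the centre of its underside.
- ball_center (a point): Bystander: centre of the yellow silicone ball, 48 mm across, lying in the dish.
- tumbler: Bystander: steel tumbler, 68 mm across, 85 mm high; origin at the centre of its underside.
- spoon: Bystander: wooden spoon 160 mm long lying on the shelf; origin on its underside.
Things that resemble listed ones, but are neither listed nor needed, are in the scene too. What is shaped like the drawer but blue is not meant.

How it is judged:
By the outcome, as a careful person would: the job done as asked, in the order asked, and still so for the second after the job is handed in, while the arm keeps its last pose, push and grip.
It also fails if it takes over 32 s, if anything falls off the work surface, if the arm or the gripper's body presses on something with over 40 N, if the wrist force passes 120 N, or if a joint passes its speed limit or range.

## Working session

There is one attempt and no reset: what is moved stays moved. The work goes in short steps, Python scripts to look and compute and a tool call to move; the robot and the scene stay as the last step left them, time stands still between calls to the robot, and variables do not carry over. Pictures are saved under pics/ and viewed, about 8 in all and at most 12, crops included, and the job is handed in when it is done.

Besides the shell and the picture viewer there is one more tool, called after "Emit:" in YAML: its name, and indented under it one key for each argument. servo_tool: Moves the arm, as the interface text tells. Its arguments: {"type":"object","properties":{"travel":{"type":"array"},"twist":{"type":"array"},"gripper":{"type":"array"}},"required":["travel","twist","gripper"]}

```bash
mkdir -p pics; python3 - <<'E'
from bench import r, grab_frame, camera_info
import cv2,numpy as np
for n in ("scene","side"):
    cv2.imwrite(f"pics/{n}0.png",grab_frame(n)); c=camera_info(n); print(n,c["fx"],c["cx"],c["cy"],np.round(c["world_from_camera"],3).tolist())
s=r.state();print(s["t"],s["eef_pos"],s["tcp_rot"],s["wrist_force"],s["grip_width"])
a=cv2.imread("pics/scene0.png")
cv2.imwrite("pics/scene0b.png",cv2.resize(a,(800,600),interpolation=cv2.INTER_CUBIC))
a=cv2.imread("pics/side0.png")
cv2.imwrite("pics/side0b.png",cv2.resize(a,(800,600),interpolation=cv2.INTER_CUBIC))
E
```

```text
scene 365.12210388398177 252.78956062886658 185.02772877324932 [[-0.578, 0.7, -0.42, 1.062], [0.816, 0.492, -0.303, 0.343], [-0.005, -0.518, -0.855, 1.053], [0.0, 0.0, 0.0, 1.0]]
side 414.0201460685959 250.1548677808146 188.16314059186777 [[-0.968, -0.154, 0.198, 0.376], [-0.251, 0.628, -0.737, 0.805], [-0.011, -0.763, -0.646, 0.777], [0.0, 0.0, 0.0, 1.0]]
0.1 [ 0.12207605 -0.4845635   0.2448819 ] [ 9.92397472e-01  1.23073202e-01 -5.80602407e-05 -4.90140490e-04] [ 0.70084472 -0.20604682  0.12113872] 0.998087807069838
```

View pics/scene0b.png

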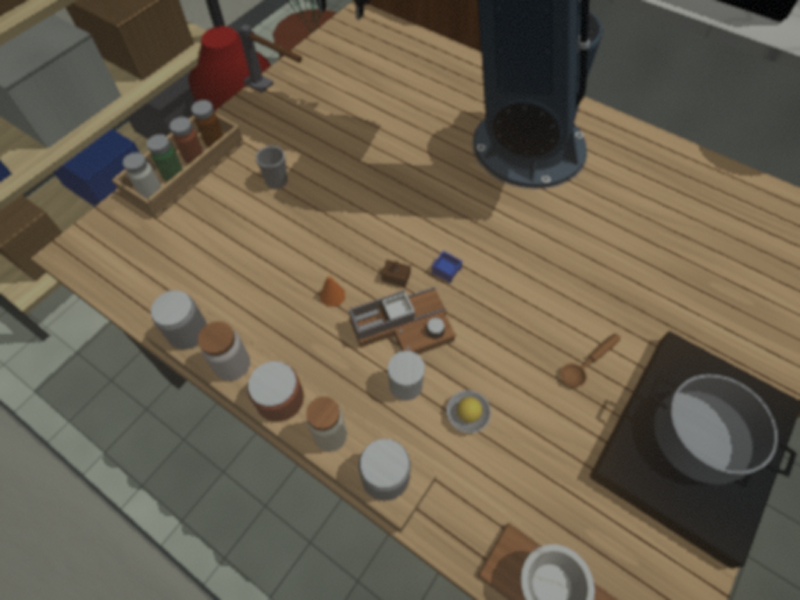

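View pics/side0b.png

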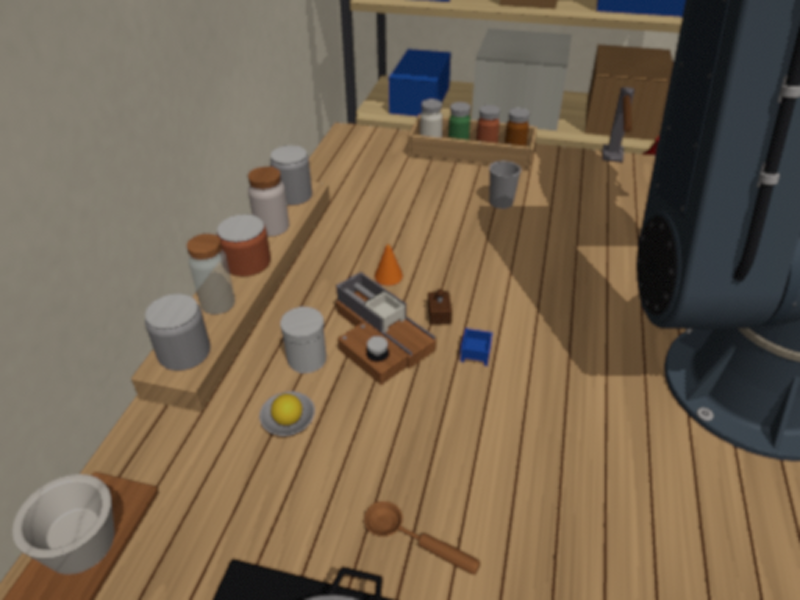

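Scene view (800 px scale): drawer near (397,305), cap near (436,325). Side view: drawer near (384,309), cap near (377,345). I'll triangulate these and go look with the wrist camera.

```bash
cat > h.py <<'E'
from bench import r, grab_frame, camera_info
import cv2,numpy as np
from scipy.spatial.transform import Rotation as R
def ray(c,u,v):
    T=np.array(c["world_from_camera"]); d=T[:3,:3]@[(u-c["cx"])/c["fx"],(v-c["cy"])/c["fy"],1]
    return T[:3,3],d/np.linalg.norm(d)
def onz(c,u,v,z):
    o,d=ray(c,u,v); return o+d*(z-o[2])/d[2]
def tri(c1,p1,c2,p2):
    o1,d1=ray(c1,*p1);o2,d2=ray(c2,*p2)
    s=np.linalg.lstsq(np.c_[d1,-d2],o2-o1,rcond=None)[0]
    a,b=o1+s[0]*d1,o2+s[1]*d2
    return (a+b)/2,np.linalg.norm(a-b)
E
python3 - <<'E'
from h import *
a,b=camera_info("scene"),camera_info("side")
k=.64
for n,p,q in (("cap",(436,324),(377,344)),("drawer",(397,305),(384,309)),("canister",(407,362),(303,322)),("floorend",(440,297),(424,345))):
    print(n,tri(a,np.array(p)*k,b,np.array(q)*k))
T=np.array(camera_info("wrist")["world_from_camera"]);s=r.state()
M=np.eye(4);M[:3,:3]=R.from_quat(s["tcp_rot"]).as_matrix();M[:3,3]=s["eef_pos"]
print(np.round(np.linalg.inv(M)@T,3)); print(np.round(M,3)); print(camera_info("wrist")["fx"])
E
```

```text
cap (array([0.58930589, 0.10230109, 0.05166808]), np.float64(0.0009147968616696543))
drawer (array([0.59957548, 0.01551469, 0.05078108]), np.float64(0.0046753054591059644))
canister (array([0.70442606, 0.11251474, 0.08576962]), np.float64(0.0071309264432024575))
floorend (array([0.52093292, 0.06856053, 0.03174322]), np.float64(0.0021381597164683895))
[[-0.001 -0.947 -0.321  0.083]
 [ 1.    -0.002  0.001  0.   ]
 [-0.001 -0.321  0.947 -0.13 ]
 [ 0.     0.     0.     1.   ]]
[[ 0.97   0.244 -0.     0.122]
 [ 0.244 -0.97   0.001 -0.485]
 [ 0.    -0.001 -1.     0.245]
 [ 0.     0.     0.     1.   ]]
278.3455944502059
```

Emit:
servo_tool:
  travel:
    - [0.7,-0.52,0]
    - [0.7,-0.52,0]
    - [0.7,-0.52,0]
    - [0.7,-0.52,0]
    - [0.7,-0.52,0]
    - [0.7,-0.52,0]
    - [0.7,-0.52,0]
    - [0.7,-0.52,0]
  twist:
    - [0,0,0.53]
    - [0,0,0.53]
    - [0,0,0.53]
    - [0,0,0.53]
    - [0,0,0.53]
    - [0,0,0.53]
    - [0,0,0.53]
    - [0,0,0.53]
  gripper: [0.17,0.17,0.17,0.17,0.17,0.17,0.17,0.17]

```text
t: 1.1
eef_pos: [0.3671, -0.1984, 0.2452]
tcp_rot: [0.966, -0.259, 0.005, -0.02]
wrist_force: [0.4, 0.5, 0.2]
grip_width: 0.582
```

```bash
cat >> h.py <<'E'
def go(x,y,z,yaw):
    s=r.state();M=R.from_quat(s["tcp_rot"]).as_matrix()
    t=np.c_[[np.cos(yaw),np.sin(yaw),0],[np.sin(yaw),-np.cos(yaw),0],[0,0,-1.]]
    print(s["t"],"tcp",s["eef_pos"].round(4),"F",np.round(s["wrist_force"],2),"w",s["grip_width"])
    print("travel",(M.T@(np.array([x,y,z])-s["eef_pos"])/.5).round(4),"twist",(R.from_matrix(M.T@t).as_rotvec()/(np.pi/2)).round(4))
E
python3 -c "
from h import *
go(.571,.076,.24,-.593)"
```

```text
1.1 tcp [ 0.3671 -0.1984  0.2452] F [0.38 0.53 0.23] w 0.5816000338480373
travel [ 0.078  -0.6782  0.0387] twist [-0.0267  0.0019  0.0434]
```

Emit:
servo_tool:
  travel:
    - [0.078,-0.678,0.02]
    - [0.078,-0.678,0.02]
    - [0.078,-0.678,0.02]
    - [0.078,-0.678,0.02]
    - [0.078,-0.678,0.02]
    - [0.078,-0.678,0.02]
    - [0.078,-0.678,0.02]
    - [0.078,-0.678,0.02]
    - [0.078,-0.678,0.02]
  twist:
    - [0,0,0.04]
    - [0,0,0.04]
    - [0,0,0.04]
    - [0,0,0.04]
    - [0,0,0.04]
    - [0,0,0.04]
    - [0,0,0.04]
    - [0,0,0.04]
    - [0,0,0.04]
  gripper: [0.17,0.17,0.17,0.17,0.17,0.17,0.17,0.17,0.17]

```text
t: 2.22
eef_pos: [0.4098, -0.1982, 0.2489]
tcp_rot: [0.966, -0.253, 0.009, -0.046]
wrist_force: [-0.2, -0.6, -0.4]
grip_width: 0.584
```

```bash
python3 -c "
from h import *
go(.571,.076,.24,-.593)
c=camera_info('wrist');a=grab_frame('wrist');cv2.imwrite('pics/w1.png',a);np.savez('w1',**c)
cv2.imwrite('pics/w1b.png',cv2.resize(a,(800,600),interpolation=cv2.INTER_CUBIC))"
```

```text
2.225 tcp [ 0.4098 -0.1982  0.2489] F [-0.21 -0.59 -0.43] w 0.5838517312154771
travel [ 0.0131 -0.6316  0.0767] twist [-0.0591  0.0061  0.0519]
```

View pics/w1b.png

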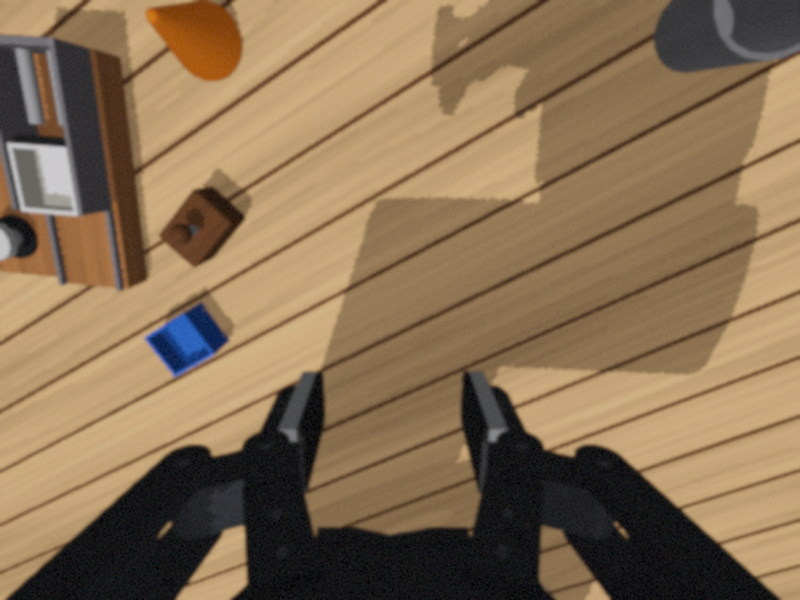

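```bash
python3 -c "
from h import *
s=r.state();print(s['joint_positions'].round(3),s['dq'].round(3),R.from_quat(s['tcp_rot']).as_matrix().round(3))"
```

```text
[-0.512  0.124 -0.136  1.317  0.093  3.141] [-0.001 -0.004 -0.005 -0.002 -0.003  0.002] [[ 0.872 -0.487  0.04 ]
 [-0.489 -0.868  0.084]
 [-0.006 -0.093 -0.996]]
```

Joint 6 is at its limit, so I'll use the other half-turn (yaw about 146°).

```bash
python3 -c "
from h import *
go(.53,-.0,.24,.98)"
```

```text
2.275 tcp [ 0.4099 -0.1982  0.2488] F [ 0.09 -0.69 -0.42] w 0.5859761138185445
travel [ 0.0157 -0.4596  0.0605] twist [-0.0506 -0.0412 -0.9487]
```

Emit:
servo_tool:
  travel:
    - [0.016,-0.46,0.06]
    - [0.016,-0.46,0.06]
    - [0.016,-0.46,0.06]
    - [0.016,-0.46,0.06]
    - [0.016,-0.46,0.06]
    - [0.016,-0.46,0.06]
    - [0.016,-0.46,0.06]
    - [0.016,-0.46,0.06]
    - [0.016,-0.46,0.06]
    - [0.016,-0.46,0.06]
  twist:
    - [-0.0506,-0.0412,-0.949]
    - [-0.0506,-0.0412,-0.949]
    - [-0.0506,-0.0412,-0.949]
    - [-0.0506,-0.0412,-0.949]
    - [-0.0506,-0.0412,-0.949]
    - [-0.0506,-0.0412,-0.949]
    - [-0.0506,-0.0412,-0.949]
    - [-0.0506,-0.0412,-0.949]
    - [-0.0506,-0.0412,-0.949]
    - [-0.0506,-0.0412,-0.949]
  gripper: [0.17,0.17,0.17,0.17,0.17,0.17,0.17,0.17,0.17,0.17]

```text
t: 3.52
eef_pos: [0.53, 0.0001, 0.2403]
tcp_rot: [0.883, 0.469, 0.0, -0.0]
wrist_force: [0.0, 0.5, -0.2]
grip_width: 0.581
```

```bash
python3 -c "
from h import *
go(.571,.076,.22,2.548);print(r.state()['joint_positions'].round(3))"
```

```text
3.525 tcp [5.300e-01 1.000e-04 2.403e-01] F [ 0.    0.46 -0.23] w 0.5814222794303348
travel [ 0.1716 -0.0171  0.0406] twist [-0.0000e+00 -2.0000e-04 -1.0006e+00]
[0.    0.276 0.035 1.33  0.    2.165]
```

Emit:
servo_tool:
  travel:
    - [0.17,-0.018,0.04]
    - [0.17,-0.018,0.04]
    - [0.17,-0.018,0.04]
    - [0.17,-0.018,0.04]
    - [0.17,-0.018,0.04]
    - [0.17,-0.018,0.04]
    - [0.17,-0.018,0.04]
    - [0.17,-0.018,0.04]
    - [0.17,-0.018,0.04]
    - [0.17,-0.018,0.04]
  twist:
    - [0,0,-1]
    - [0,0,-1]
    - [0,0,-1]
    - [0,0,-1]
    - [0,0,-1]
    - [0,0,-1]
    - [0,0,-1]
    - [0,0,-1]
    - [0,0,-1]
    - [0,0,-1]
  gripper: [0.17,0.17,0.17,0.17,0.17,0.17,0.17,0.17,0.17,0.17]

```text
t: 4.78
eef_pos: [0.5699, 0.0756, 0.2202]
tcp_rot: [0.292, 0.956, 0.0, -0.0]
wrist_force: [0.4, 0.6, -1.4]
grip_width: 0.587
```

```bash
python3 -c "
from h import *
go(.571,.076,.12,2.548)
c=camera_info('wrist');a=grab_frame('wrist');cv2.imwrite('pics/w2.png',a);np.savez('w2',**c)
cv2.imwrite('pics/w2b.png',cv2.resize(a,(800,600),interpolation=cv2.INTER_CUBIC))"
```

```text
4.775 tcp [0.5699 0.0756 0.2202] F [ 0.44  0.56 -1.39] w 0.5871943005101441
travel [-0.0015  0.0019  0.2005] twist [-0.     -0.0001 -0.    ]
```

View pics/w2b.png

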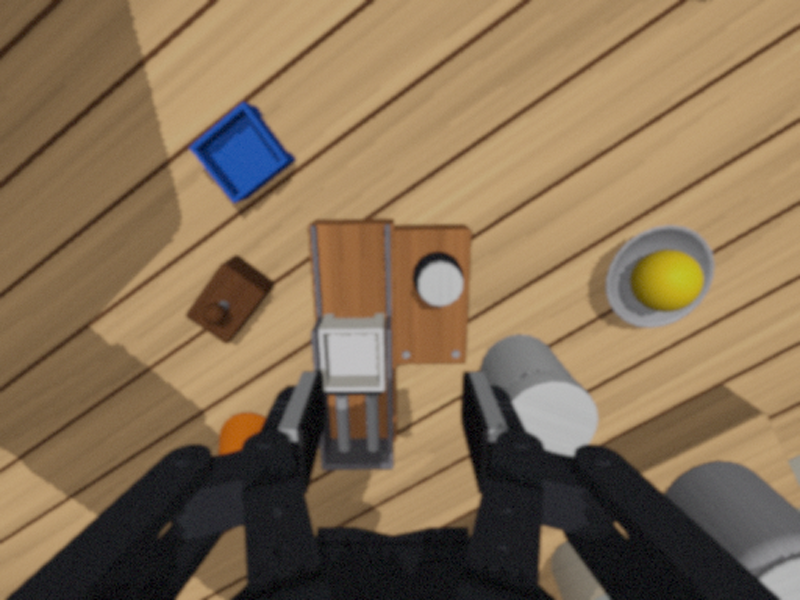

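Wrist view: cap top at (439,281), drawer rim about (320–386, 318–390), lips at columns 316 and 388 — nicely aligned. I'll descend 60 mm for a second view.

Emit:
servo_tool:
  travel:
    - [0,0,0.06]
    - [0,0,0.12]
    - [0,0,0.12]
    - [0,0,0.12]
  twist:
    - [0,0,0]
    - [0,0,0]
    - [0,0,0]
    - [0,0,0]
  gripper: [0.17,0.17,0.17,0.17]

```text
t: 5.32
eef_pos: [0.5703, 0.0758, 0.1615]
tcp_rot: [0.292, 0.957, 0.0, 0.001]
wrist_force: [-0.1, 0.3, 0.3]
grip_width: 0.587
```

```bash
python3 - <<'E'
from h import *
go(.571,.076,.12,2.548)
c2=camera_info('wrist');a=grab_frame('wrist');cv2.imwrite('pics/w3.png',a)
c1=dict(np.load('w2.npz'));P=[]
out=[]
for f in('w2','w3'):
    a=cv2.imread(f'pics/{f}.png');h=cv2.cvtColor(a,cv2.COLOR_BGR2HSV)
    m=((h[...,1]<45)&(h[...,2]>125)).astype(np.uint8)*255
    m=cv2.morphologyEx(m,cv2.MORPH_OPEN,np.ones((2,2)))
    n,l,s,ce=cv2.connectedComponentsWithStats(m)
    print(f)
    for i in range(1,n):
        if s[i,4]>150:
            ct=max(cv2.findContours((l==i).astype(np.uint8),0,1)[0],key=cv2.contourArea)
            print(s[i],ce[i].round(1),[np.round(q,1).tolist() for q in cv2.minAreaRect(ct)[:2]])
    b=cv2.resize(a[80:300,150:370],(560,560),interpolation=cv2.INTER_CUBIC)
    out.append(b)
cv2.imwrite('pics/w3b.png',cv2.resize(out[1],(600,600)))
np.savez('w3',**c2)
E
```

```text
5.325 tcp [0.5703 0.0758 0.1615] F [-0.1   0.27  0.28] w 0.5866870249478937
travel [-0.0009  0.001   0.0829] twist [0.0004 0.0005 0.0012]
w2
[389 145  69  65 940] [416.5 183.5] [[422.8, 177.3], [59.4, 72.8]]
[269 169  28  28 639] [282.4 182.4] [[282.5, 182.5], [27.0, 27.0]]
[ 204  202   44   50 1910] [226.7 227.3] [[225.6, 227.1], [49.1, 42.5]]
[ 329  216   55   77 2360] [355.1 259.4] [[348.8, 255.1], [82.3, 44.7]]
[481 345  31  19 280] [497.2 353.9] [[496.0, 353.9], [10.4, 34.3]]
[488 358  24  26 434] [502.1 371.6] [[499.5, 370.5], [25.0, 23.0]]
w3
[ 415  155   83   76 1265] [445.  196.1] [[454.9, 191.6], [69.4, 87.4]]
[272 184  35  34 934] [288.7 200.2] [[289.0, 200.5], [33.0, 34.0]]
[ 194  222   52   60 1946] [224.4 247.5] [[219.5, 251.5], [59.0, 51.0]]
[ 339  235   73   69 1496] [370.4 269.1] [[367.6, 276.0], [97.8, 40.8]]
```

View pics/w3b.png

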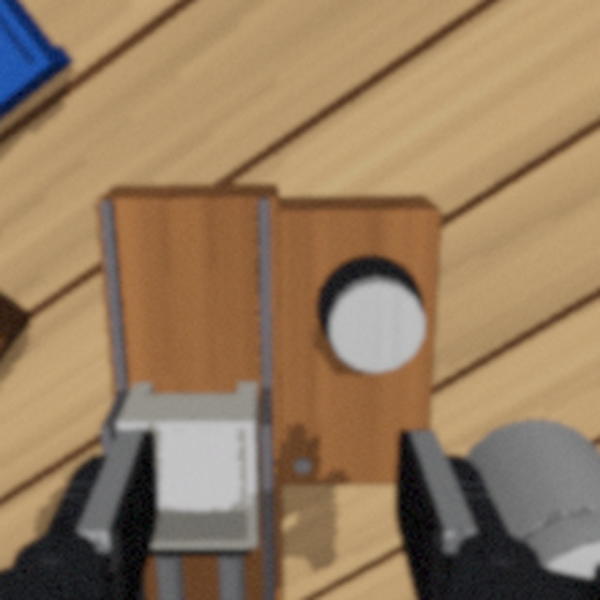

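```bash
python3 - <<'E'
from h import *
c1=dict(np.load('w2.npz'));c2=dict(np.load('w3.npz'))
cap,e=tri(c1,(282.4,182.4),c2,(288.9,200.4));print("cap",cap,e, onz(c1,282.4,182.4,.054),onz(c2,288.9,200.4,.054))
f=lambda x,y,z:onz(c2,150+x/2.727,80+y/2.727,z)
a,b=f(107,205,.036),f(122,385,.036);d,e=f(264,205,.036),f(268,385,.036)
for p,q in((a,b),(d,e)): v=q-p;print("lip yaw",np.arctan2(v[1],v[0]))
print("lip gap",np.linalg.norm(a-d))
yaw=np.mean([np.arctan2(*(q-p)[1::-1]) for p,q in((a,b),(d,e))])
X=np.array([np.cos(yaw),np.sin(yaw),0]);Y=np.array([-X[1],X[0],0])
O=cap+30*X*.001-64*Y*.001
F=lambda p:np.round([(p-O)@X*1000,(p-O)@Y*1000],1)
print("yaw",yaw,"O",O)
for n,p in(("lipsL",a),("lipsLb",b),("lipR",d),("lipRb",e),("end",f(190,192,.03)),("frontbot",f(190,390,.03)),("fronttop",f(190,418,.062)),("wing corner",f(440,205,.03))):print(n,F(p))
E
```

```text
cap [0.59509601 0.10076492 0.05220537] 0.00017407251943444947 [0.59451508 0.1008071  0.054     ] [0.59441501 0.10100728 0.054     ]
lip yaw -0.5819963749887268
lip yaw -0.5757487968838682
lip gap 0.05331983775717167
yaw -0.5788725859362975 O [0.58519525 0.03077938 0.05220537]
lipsL [-70.  -27.3]
lipsLb [ -3.  -27.5]
lipR [-69.2  26. ]
lipRb [-2.3 26.2]
end [-72.9   0.4]
frontbot [ 2.1 -3.3]
fronttop [-2.5  0.3]
wing corner [-67.2  87.1]
```

```bash
python3 -c "
from h import *
go(.5762,.0746,.085,2.563)"
```

```text
5.375 tcp [0.5706 0.0758 0.1617] F [-0.11 -0.18  0.72] w 0.588644787947072
travel [-0.0106  0.004   0.1535] twist [ 0.0008  0.0009 -0.0081]
```

Emit:
servo_tool:
  travel:
    - [-0.011,0.004,0.05]
    - [-0.011,0.004,0.1]
    - [-0.011,0.004,0.14]
    - [-0.011,0.004,0.15]
    - [-0.011,0.004,0.15]
    - [-0.011,0.004,0.15]
  twist:
    - [0,0,-0.008]
    - [0,0,-0.008]
    - [0,0,-0.008]
    - [0,0,-0.008]
    - [0,0,-0.008]
    - [0,0,-0.008]
  gripper: [0.17,0.17,0.17,0.17,0.17,0.17]

```text
t: 6.12
eef_pos: [0.5763, 0.0745, 0.0865]
tcp_rot: [0.285, 0.959, 0.0, 0.001]
wrist_force: [0.7, 1.2, -0.9]
grip_width: 0.585
```

```bash
python3 -c "
from h import *
go(.5762,.0746,.07,2.563)
a=grab_frame('wrist');cv2.imwrite('pics/w4.png',a)
cv2.imwrite('pics/w4b.png',cv2.resize(a[100:340,100:420],(800,600),interpolation=cv2.INTER_CUBIC))"
```

```text
6.125 tcp [0.5763 0.0745 0.0865] F [ 0.71  1.17 -0.92] w 0.5848086017101941
travel [0.0003 0.0001 0.033 ] twist [0.0007 0.0009 0.0005]
```

View pics/w4b.png

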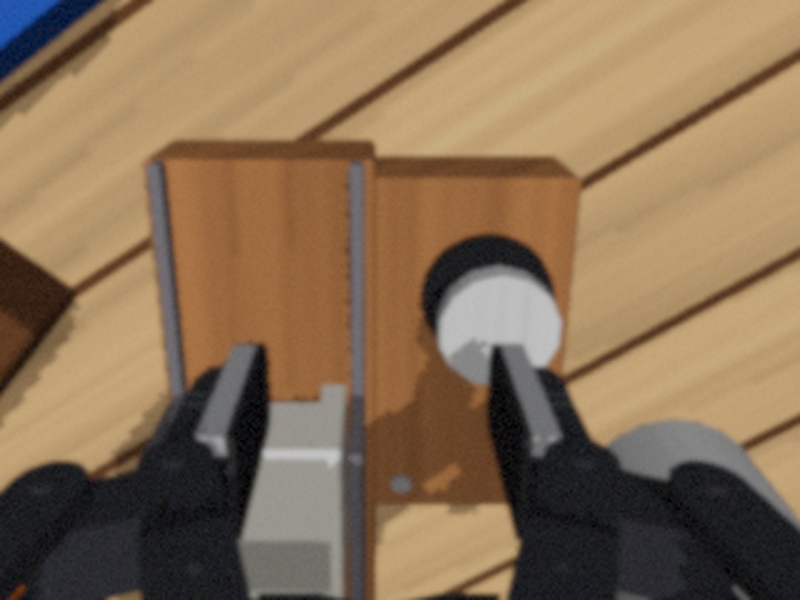

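```bash
python3 - <<'E'
from h import *
c=camera_info('wrist');s=r.state();M=R.from_quat(s["tcp_rot"]).as_matrix()
for n,x,y in(("Linner",265,346),("Ltipouter",232,346),("Rinner",492,346),("Router",530,346),("Lnearbot",200,440)):
  for dz in(.014,.007):
    p=onz(c,100+x/2.5,100+y/2.5,s["eef_pos"][2]-dz);print(n,dz,((M.T@(p-s["eef_pos"]))*1000).round(1))
E
```

```text
Linner 0.014 [  5.5 -26.1  14. ]
Linner 0.007 [  9.2 -24.8   7. ]
Ltipouter 0.014 [  5.5 -33.7  14. ]
Ltipouter 0.007 [  9.2 -32.    7. ]
Rinner 0.014 [ 5.4 26.4 14. ]
Rinner 0.007 [ 9.2 25.1  7. ]
Router 0.014 [ 5.4 35.2 14. ]
Router 0.007 [ 9.2 33.5  7. ]
Lnearbot 0.014 [-20.1 -43.2  14. ]
Lnearbot 0.007 [-15.1 -41.1   7. ]
```

The fingertips are centred over the cap and the chute. I'll descend gradually and watch the force.

Emit:
servo_tool:
  travel:
    - [0,0,0.012]
    - [0,0,0.024]
    - [0,0,0.03]
    - [0,0,0.03]
  twist:
    - [0,0,0]
    - [0,0,0]
    - [0,0,0]
    - [0,0,0]
  gripper: [0.17,0.17,0.17,0.17]

```text
t: 6.68
eef_pos: [0.5753, 0.0743, 0.0699]
tcp_rot: [0.285, 0.959, -0.0, -0.0]
wrist_force: [-0.3, -0.5, -0.6]
grip_width: 0.583
```

Emit:
servo_tool:
  travel:
    - [0,0,0.006]
    - [0,0,0.01]
    - [0,0,0.01]
  twist:
    - [0,0,0]
    - [0,0,0]
    - [0,0,0]
  gripper: [0.17,0.17,0.17]

```text
t: 7.05
eef_pos: [0.5755, 0.0743, 0.0652]
tcp_rot: [0.285, 0.959, -0.0, 0.0]
wrist_force: [0.2, -0.5, -0.4]
grip_width: 0.585
```

Emit:
servo_tool:
  travel:
    - [0,0,0.003]
    - [0,0,0.006]
    - [0,0,0.006]
  twist:
    - [0,0,0]
    - [0,0,0]
    - [0,0,0]
  gripper: [0.17,0.17,0.17]

```text
t: 7.42
eef_pos: [0.5756, 0.0744, 0.0623]
tcp_rot: [0.285, 0.959, 0.0, 0.0]
wrist_force: [-0.3, 0.6, 4.3]
grip_width: 0.587
```

Emit:
servo_tool:
  travel:
    - [0,0,0.003]
    - [0,0,0.006]
    - [0,0,0.006]
  twist:
    - [0,0,0]
    - [0,0,0]
    - [0,0,0]
  gripper: [0.17,0.17,0.17]

```text
t: 7.8
eef_pos: [0.5757, 0.0744, 0.0593]
tcp_rot: [0.285, 0.959, 0.0, 0.0]
wrist_force: [-0.4, -0.8, 2.7]
grip_width: 0.585
```

Contact at TCP z ≈ 0.0635, so the cap is about 4 mm down. I'll press another 6 mm.

Emit:
servo_tool:
  travel:
    - [0,0,0.004]
    - [0,0,0.008]
    - [0,0,0.012]
    - [0,0,0.012]
    - [0,0,0.012]
  twist:
    - [0,0,0]
    - [0,0,0]
    - [0,0,0]
    - [0,0,0]
    - [0,0,0]
  gripper: [0.17,0.17,0.17,0.17,0.17]

```text
t: 8.43
eef_pos: [0.5756, 0.0744, 0.0533]
tcp_rot: [0.285, 0.959, 0.0, 0.0]
wrist_force: [-1.1, 1.0, 4.6]
grip_width: 0.584
```

```bash
python3 -c "
from h import *
go(.5762,.0746,.053,2.563)
a=grab_frame('wrist');cv2.imwrite('pics/w5.png',a)
b=grab_frame('side');cv2.imwrite('pics/side5.png',b)
o=np.hstack([cv2.resize(a[120:340,130:350],(400,400),interpolation=cv2.INTER_CUBIC),cv2.resize(b[150:270,190:310],(400,400),interpolation=cv2.INTER_CUBIC)])
cv2.imwrite('pics/c5.png',o)"
```

```text
8.425 tcp [0.5756 0.0744 0.0533] F [-1.13  1.03  4.56] w 0.5842522467495286
travel [-0.0009  0.001   0.0006] twist [ 0.0001 -0.      0.0005]
```

View pics/c5.png

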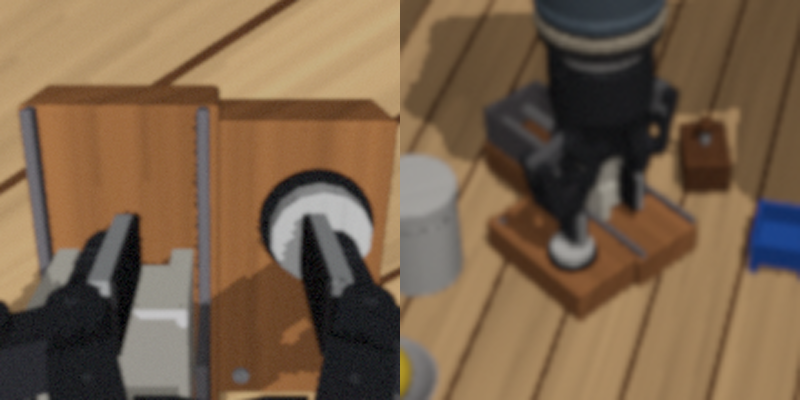

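```bash
python3 - <<'E'
from h import *
c=camera_info('wrist');yaw=-.579
X=np.array([np.cos(yaw),np.sin(yaw),0]);Y=np.array([-X[1],X[0],0]);O=np.array([.5945,.1009,0])+.03*X-.064*Y
F=lambda p:np.round([(p-O)@X*1000,(p-O)@Y*1000],1)
f=lambda x,y,z:F(onz(c,130+x*.55,120+y*.55,z))
print("fronttop",f(140,312,.062),f(187,314,.062),"frontbot",f(150,263,.03),f(172,264,.03),"tab",f(183,250,.03),"tcp",F(r.state()["eef_pos"]))
a=cv2.imread('pics/w5.png');b=cv2.imread('pics/w4.png')
sc=grab_frame('scene');cv2.imwrite('pics/scene6.png',sc)
o=np.hstack([cv2.resize(a[200:384,120:304],(400,600)[::1] and (400,400),interpolation=cv2.INTER_CUBIC),cv2.resize(sc[150:260,200:310],(400,400),interpolation=cv2.INTER_CUBIC)])
cv2.imwrite('pics/c6.png',np.clip(o*1.3,0,255).astype(np.uint8))
E
```

```text
fronttop [-17.9   8.4] [-17.2  21.9] frontbot [-13.2   6.9] [-12.8  14.6] tab [-18.4  18.6] tcp [-31.4  31.5]
```

View pics/c6.png

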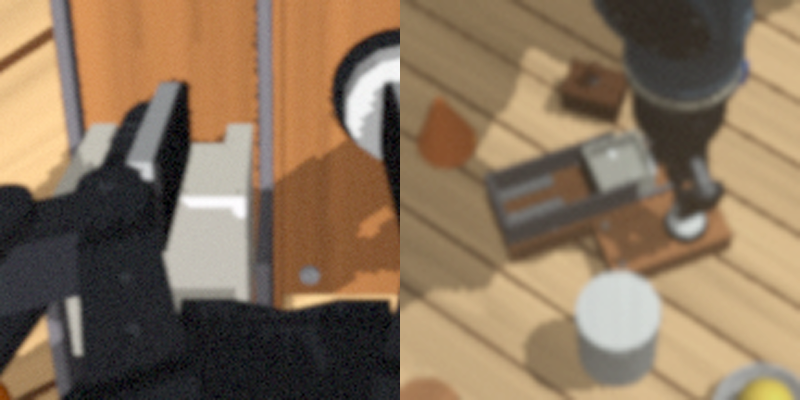

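Emit:
servo_tool:
  travel:
    - [0,0,0]
    - [0,0,0]
    - [0,0,0]
    - [0,0,0]
  twist:
    - [0,0,0]
    - [0,0,0]
    - [0,0,0]
    - [0,0,0]
  gripper: [0.17,0.17,0.17,0.17]

```text
t: 9.07
eef_pos: [0.5756, 0.0744, 0.0533]
tcp_rot: [0.285, 0.959, 0.0, 0.0]
wrist_force: [0.2, 2.7, 4.1]
grip_width: 0.588
```

```bash
python3 - <<'E'
from h import *
print(tri(camera_info('wrist'),(233.6,298),camera_info('scene'),(269.3,194)))
F=[]
for i in range(6):
    a=grab_frame('wrist');F.append(r.state()["wrist_force"])
print(np.mean(F,0).round(2)@np.array([-.837,.547,0]),np.mean(F,0).round(2))
print("diff vs w5",cv2.absdiff(a,cv2.imread('pics/w5.png'))[200:340,120:304].mean())
E
```

```text
(array([0.57825571, 0.0597307 , 0.07291885]), np.float64(0.005386710682019833))
2.06459 [-1.14  2.03  4.08]
diff vs w5 2.5144021739130435
```

Triangulating the rim corner gave a vague result (5 mm miss), so I'll check levelness by projecting predicted rim corners, level and tilted, into the fixed views, before and after release.

```bash
python3 - <<'E'
from h import *
yaw=-.579
X=np.array([np.cos(yaw),np.sin(yaw),0]);Y=np.array([-X[1],X[0],0]);Z=np.array([0,0,1.]);O=np.array([.5945,.1009,0])+.03*X-.064*Y
def proj(c,p):
    T=np.array(c["world_from_camera"]);q=T[:3,:3].T@(p-T[:3,3]);return np.array([c["fx"]*q[0]/q[2]+c["cx"],c["fy"]*q[1]/q[2]+c["cy"]])
def rim(out,t):  # rear bottom edge pivots, front lifts by t
    P=[]
    for dx,dy in((-50,-23),(-50,23),(0,23),(0,-23)):
        x,z=dx*np.cos(t)+32*np.sin(t),-dx*np.sin(t)+32*np.cos(t)
        P.append(O+((50-out+x)*X+dy*Y+(30+z)*Z)/1000)
    return P
rows=[]
for n,f0,f1,(u,v) in(("scene","scene0","scene6",(225,165)),("side","side0","side5",(205,165))):
    c=camera_info(n);row=[]
    for f,ms in((f0,[(0,0,(0,255,0))]),(f1,[(17,0,(0,255,0)),(17,.14,(0,0,255))])):
        k=6.6;im=cv2.resize(cv2.imread(f"pics/{f}.png")[v:v+45,u:u+60],(396,297),interpolation=cv2.INTER_CUBIC)
        for o,t,col in ms:
            q=np.array([(proj(c,p)-[u,v]+.5)*k for p in rim(o,t)]).astype(int)
            cv2.polylines(im,[q],True,col,1)
        row.append(im)
    rows.append(np.hstack(row))
cv2.imwrite("pics/c7.png",np.clip(np.vstack(rows)*1.4,0,255).astype(np.uint8))
E
```

```text
(no output)
```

View pics/c7.png

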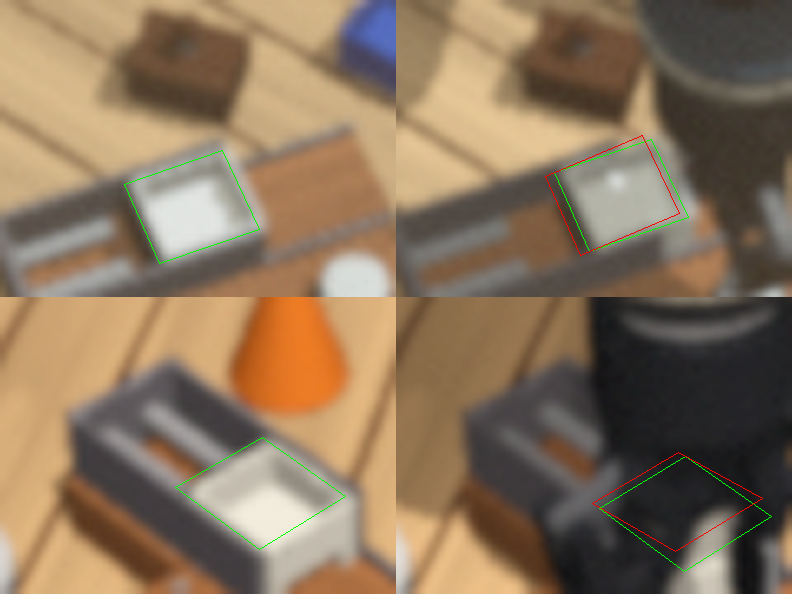

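```bash
python3 - <<'E'
from h import *
yaw=-.579
X=np.array([np.cos(yaw),np.sin(yaw),0]);Y=np.array([-X[1],X[0],0]);Z=np.array([0,0,1.]);O=np.array([.5945,.1009,0])+.03*X-.064*Y
c5=camera_info('wrist');T5=np.array(c5["world_from_camera"])
c4=dict(c5);T=T5.copy();T[:3,3]+=[.0007,.0001,.0332];c4["world_from_camera"]=T
def proj(c,p):
    T=np.array(c["world_from_camera"]);q=T[:3,:3].T@(p-T[:3,3]);return c["fy"]*q[1]/q[2]+c["cy"]
def rows(c,out,deg):
    t=np.radians(deg);o=[]
    for h in(0,5,32):
        x,z=-50*np.cos(t)+h*np.sin(t),50*np.sin(t)+h*np.cos(t)
        o.append(proj(c,O+((50-out+x)*X+15*Y+(30+z)*Z)/1000))
    return np.round(o,1)
print("home pred (foot, notch5, top)",rows(c4,0,0),"obs 254 260.8 279")
for out in(15,18,20,22,24):
    for d in(0,4,8): print(out,d,rows(c5,out,d))
print("obs 257 265 290")
for f,cs in(("w4",(215,228)),("w5",(216,229))):
    g=cv2.cvtColor(cv2.imread(f"pics/{f}.png"),cv2.COLOR_BGR2HSV)
    print(f,"S",g[245:305,cs[0]:cs[1],1].mean(1).astype(int).tolist()); print("V",g[245:305,cs[0]:cs[1],2].mean(1).astype(int).tolist())
for f,cs in(("w4",(230,236)),("w5",(227,233))):
    g=cv2.cvtColor(cv2.imread(f"pics/{f}.png"),cv2.COLOR_BGR2HSV)
    print(f,"foot S",g[245:275,cs[0]:cs[1],1].mean(1).astype(int).tolist())
E
```

```text
home pred (foot, notch5, top) [254.3 257.9 280.2] obs 254 260.8 279
15 0 [262.1 266.7 296.1]
15 4 [265.4 270.6 304.3]
15 8 [269.2 275.  312.9]
18 0 [258.  262.5 291.4]
18 4 [261.3 266.4 299.5]
18 8 [264.9 270.7 308.1]
20 0 [255.3 259.6 288.2]
20 4 [258.4 263.5 296.3]
20 8 [262.1 267.8 304.9]
22 0 [252.5 256.8 284.9]
22 4 [255.6 260.6 293.1]
22 8 [259.2 264.9 301.7]
24 0 [249.7 253.9 281.7]
24 4 [252.8 257.7 289.8]
24 8 [256.3 261.9 298.4]
obs 257 265 290
w4 S [151, 151, 151, 153, 151, 152, 152, 152, 151, 150, 148, 149, 148, 147, 136, 80, 34, 19, 17, 17, 17, 17, 17, 17, 17, 17, 17, 17, 17, 17, 17, 17, 18, 15, 7, 2, 1, 1, 4, 10, 16, 17, 17, 17, 17, 17, 17, 17, 16, 17, 18, 17, 18, 17, 17, 17, 16, 17, 16, 16]
V [150, 150, 151, 150, 151, 151, 150, 150, 151, 151, 152, 152, 148, 140, 127, 125, 138, 147, 150, 150, 150, 150, 151, 151, 151, 151, 150, 151, 150, 151, 151, 150, 150, 155, 170, 186, 194, 191, 179, 164, 155, 153, 153, 153, 152, 153, 153, 152, 153, 152, 153, 153, 152, 152, 152, 153, 152, 152, 152, 152]
w5 S [152, 153, 153, 153, 154, 152, 154, 152, 152, 152, 149, 135, 116, 106, 102, 100, 98, 96, 93, 84, 52, 27, 20, 19, 18, 19, 18, 18, 18, 18, 19, 18, 19, 19, 18, 18, 19, 18, 18, 18, 19, 18, 18, 18, 13, 6, 2, 1, 1, 1, 5, 10, 13, 15, 16, 16, 16, 16, 16, 17]
V [149, 148, 148, 148, 147, 148, 149, 148, 149, 148, 149, 149, 148, 149, 149, 148, 144, 140, 136, 132, 134, 143, 148, 149, 150, 150, 150, 150, 150, 150, 150, 150, 151, 150, 150, 150, 150, 150, 150, 150, 150, 150, 150, 150, 157, 174, 188, 193, 194, 189, 177, 165, 158, 155, 153, 152, 151, 151, 151, 151]
w4 foot S [151, 152, 152, 151, 151, 150, 151, 135, 89, 45, 23, 18, 16, 18, 17, 17, 16, 16, 17, 17, 17, 17, 17, 18, 15, 17, 19, 18, 18, 18]
w5 foot S [158, 153, 155, 152, 154, 152, 154, 149, 152, 156, 144, 98, 48, 23, 19, 19, 18, 19, 19, 20, 18, 16, 18, 19, 19, 19, 19, 18, 18, 18]
```

The foot-to-top span of the front face is 33 px. A level drawer predicts 33 px and a 4° tilt 38 px, so it is level, and about 19 mm out. Handing in.

```bash
python3 -c "
from h import *
from bench import close_job
s=r.state();print(s['t'],s['wrist_force'],s['eef_pos']);print(close_job())"
```

```text
9.375 [-0.59182021  2.25231184  3.18224842] [0.57552298 0.07437847 0.05328601]
the job is handed in; nothing more can be done
None
```

The treat drawer has popped out about 19 mm and is trapped against the finger standing in the chute. I handed the job in at 9.4 s, with the other finger still holding the ejector cap about 10 mm down.

- **Held by the finger:** the spring pushes the drawer on the finger with about 2 N along the chute, and the pictures did not change over the last half second or so.
- **Level:** the drawer's front face spans 33 pixels in the wrist view, as a level drawer should; a 4° tilt would give 38.
- **Forces:** the highest wrist reading I saw was about 5 N, far below the limit.
- **Bystanders:** I saw no contact with the things around the feeder. I judged this by eye in the views I had and did not measure it at the end.

Two things did not go cleanly:

- **Rim height check:** triangulating one drawer rim corner between the wrist and scene cameras gave 73 mm instead of 62 mm. The rays missed each other by 5 mm, so I relied on the wrist-view span instead.
- **Wrong turn on approach:** the first approach ran the last joint into its range limit, so I turned the gripper the other way round. That cost about 2.4 s.

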